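# Puff the dust out of a lens adapter

### The arm

A 7-joint arm with a two-finger parallel gripper is mounted at the origin on the work surface. World frame = base frame: x ahead of the robot, y to its left, z up, the work surface at z = 0. Lengths are in m, angles in rad, forces in N, time in s.
With the tool pointing down it reaches from about 0.4 to 0.85 m from the base axis. Payload 6.9 kg.
Tool frame: the origin (TCP) lies on the mounting face of the last link; the fingertips stand 173 mm ahead of it and the grasp point (between the pads) lies arm.grip_depth ahead of it (arm.grip_depth is the distance from the TCP to the grasp point, in m); z points along the fingers, y is the line along which they close (so a half turn about z gives the same grasp; the last joint's range is limited). The gripper opens to 85 mm and grips with 20 to 120 N. Pads are 22 mm wide; open, the fingers measure 114 mm over their backs; the gripper's body (76 mm by 85 mm) begins 54 mm behind the grasp point. The pads swing forward as they close: fully open they stand 13 mm farther back than shut.
Start: joints at [-1.173, 0.507, -0.238, 1.5, 0.126, 1.149, -0.155], TCP at [0.18, 0.599, 0.405] pointing down, gripper open.
Joint ranges: [-3.08, 3.08], [-0.24, 2.05], [-1.43, 1.35], [0, 2.5], [-1.52, 4.66], [0.17, 1.96], [-2.89, 2.89]. Speed limits (rad/s): [2.39, 2.39, 3.14, 3.14, 3.14, 3.14, 3.14].

### API

Orientations are given as a unit quaternion [w, x, y, z].
In Python, from plant import arm gives the robot as it stands.
- The arm moves only by the tool carry_out, never from a script. Its argument "targets" is a list that holds one entry, the list of rows, each a list of 7 numbers: the turn, a rotation vector about the world's x, y, z in rad, then the shift along the world's x, y, z in m, then the closure, from 0 (fully open) to 1 (shut). A call has 1 to 20 rows; each row is the pose to reach, as a shift and turn from the pose commanded when the call began; what a row does not reach only later rows make up. A row lasts 1/10 s, in which the tool goes at most 50 mm and 8.59 degrees, less where a joint would pass 70% of its speed; a pose out of reach is approached as far as the arm can. A call with a gripper value outside its range is refused whole. The fingers move at their own pace and stop on an object; "grip_force" is the grip in N (left out, the last holds). Time passes only in rows, so rows that repeat a pose let the fingers close. It gives the time, the measured TCP pose, the force, the opening and the grip force at its end, in the units of the state.
- arm.get_obs(): the state, without advancing time (a new reading comes with each control period).
- arm.grab_frame(name): name is "side" or "top" or "wrist"; returns a dict with "pixels" (400x640x3 uint8, red, green, blue), "fx", "fy", "cx", "cy" (pixels), "R" (3x3) and "t" (3): a world point X has camera coordinates R X + t; the wrist camera has in their place "T_tool_cam" (4x4, takes a point from camera to tool coordinates, whose origin is the TCP and whose axes are the flange's). Camera axes: x right, y down, z forward; pixel columns grow to the right and rows downward; lengths in m; the calibration is good to about 2 mm. A picture is of the moment at which its call begins: read the wrist's pose just before it. There is no depth.
- arm.finish_job(): hands the job in; it is judged then, once.
The state is a dict: "t": time; "q": joint angles; "qvel": joint speeds; "effort": joint torques, N m; "eef_pos": TCP position; "tool_rot": TCP orientation; "force": force on the tool from outside, world axes, zero at the start; "ft_torque": the same for the moment, N m; "width": opening from 0.0 (shut) to 1.0 (fully open); "grasp_force": force on a finger pad.
Only numpy, scipy, OpenCV 4.12 (cv2) and the standard library are available. Lean on these libraries where they do the work, as an engineer would, in place of code of your own. Each camera call takes 0.05 s, during which the arm holds its last target. There are 200 camera calls.

### The job

Use the bench air puffer to blow out the steel lens adapter: take the aluminium lens hood off the puffer's round stage and stand it upright on the cork mat, then stand the adapter upright in the middle of the stage, and only after that press the puffer's sprung plunger fully down to its stop, hold it there for about a second and let it come all the way back up. Set both pieces down rather than dropping them, do not touch the inspection lamp over the plunger, and leave everything else on the shelf where it stands.

Things in the scene. Friction and masses are not known exactly. Their poses are not given: they have to be found in the camera images.
- puffer: Grey bench air puffer, fixed. Origin on the table under the plunger's head; x points to the machine's back, z up. Pump foot: x 0 to 160, y -50 to 50, 16 mm thick, with an aluminium barrel 52 mm thick that leans 35 degrees, rising to -x. Stage foot: x -80 to 20, y 20 to 180, 12 mm thick. Only the lamp is higher than the plunger's head (135 mm)
- plunger_head (a point): Centre of the flat top of the plunger's round white head (50 mm across, 14 mm thick), on the upper end of the leaning barrel, 135 mm above the table when up. Its z axis is the plunger's axis and points outward: 35 degrees from vertical, leaning to the puffer's -x. The plunger is pressed along -z and this point moves with it.
- plunger (a joint): Plunger travel in m: 0 is up, 0.018 is its stop. A spring pushes it back up; it takes 4 N to start and about 13 N at the stop.
- stage (a point): Centre of the top of the puffer's round black rubber stage (90 mm across), 22 mm above the table, at x -60, y +140 mm in the puffer's frame.
- nozzle (a point): Tip of the thin air nozzle that points at the stage, 58 mm above the table and 60 mm from the stage's centre; a steel tube 12 mm thick (top at 81 mm) runs from it to the pump barrel at puffer x 55, y 20 mm.
- lamp_disc (a point): Centre of the underside of the inspection lamp, an aluminium disc 72 mm across and 18 mm thick, 300 mm above the table and 42 mm behind the plunger head's centre (towards the puffer's +x). A 12 mm bar at 312 mm runs from it to a 12 mm upright at puffer x 145 mm, y 0. It leaves no room for a gripper coming straight down on the plunger.
- lamp: The inspection lamp with its bar and upright, one rigid piece fixed to the puffer; the origin is the puffer's origin.
- hood: Aluminium lens hood, a round open tube 62 mm tall, upright on the stage at the start: rim 62 mm across at the bottom, tapering to a neck 58 mm across in its upper two thirds; wall 3 mm; about 70 g. Origin at the centre of its underside, z along its axis.
- adapter: Stainless lens mount adapter, a round open ring 38 mm tall, upright on the table: foot flange 66 mm across and 6 mm high, above it a plain tube 60 mm across; wall 5 mm; about 160 g. Origin at the centre of its underside, z along its axis.
- mat: Thin round cork mat, 124 mm across and 4 mm thick, fixed on the table. Origin at the centre of its underside.
- jar: Amber glass jar with a black twist cap, 60 mm across, 85 mm tall, a bystander. Origin at the centre of its underside.
- lens: Black lens standing upright, 66 mm across, 78 mm tall, a bystander. Origin at the centre of its underside.
- eyecup: Black rubber eyecup, round, 60 mm across at the top, with a window, 26 mm tall, a bystander. Origin at the centre of its underside.
- charger: Black battery charger, 68 (x) by 50 (y) mm, 33 mm tall, a bystander. Origin at the centre of its underside.
- filter_case: Flat grey filter case, 85 by 85 mm, 18 mm tall, a bystander. Origin at the centre of its underside.
Things that resemble listed ones, but are neither listed nor needed, are in the scene too. What is meant by the hood is not green, pink or red, and is the smaller of those in its own colour.

How it is judged:
On the way, in this order (a step that is already met when the one before it is completed fails the run):
1. the lens hood stands upright on the cork mat, released (horizontal distance between hood and mat below 0.03 m and height (world z) of hood below 0.009 m and angle between hood's own z axis and vertical below 0.1 rad and contact force between the fingers and hood below 0.1 N), for 0.2 s.
2. the adapter stands upright in the middle of the stage, released (horizontal distance between adapter and stage below 0.015 m and z of adapter in the frame of stage between -0.005 and 0.005 m and angle between adapter's own z axis and vertical below 0.1 rad and contact force between the fingers and adapter below 0.1 N), for 0.2 s.
3. the plunger is held at its stop for half a second (value of joint plunger above 0.0155 m), for 0.5 s.
At the end, for the whole second after the job is handed in: The hood stands upright (within 0.1 rad) on the cork mat, its axis within 30 mm of the mat's centre; the adapter stands upright (within 0.1 rad) on the stage, its axis within 15 mm of the stage's centre; both are released and at rest; the plunger is back up (within 3 mm) (all of step 1 and all of step 2 and value of joint plunger below 0.003 m and linear speed of each of hood, adapter below 0.02 m/s); the robot touches nothing.
It fails at once if a bystander is moved by more than 20 mm (distance of any of jar, lens, eyecup, charger, filter_case from where it was at the start of the episode above 0.02 m).
It fails at once if the lamp is touched with more than 1 N (contact force between lamp and anything else above 1 N).
It fails at once if the plunger is pressed (more than 8 mm) while the adapter is not on the stage (value of joint plunger above 0.008 m and horizontal distance between adapter and stage above 0.03 m).
It fails at once if the hood is dropped or thrown: it moves at more than 0.5 m/s while not held (contact force between the fingers and hood below 0.05 N and linear speed of hood above 0.5 m/s).
It fails at once if the adapter is dropped or thrown: it moves at more than 0.5 m/s while not held (contact force between the fingers and adapter below 0.05 N and linear speed of adapter above 0.5 m/s).
It also fails if it takes over 72 s, if anything falls off the work surface, if the arm or the gripper's body presses on something with over 40 N, if the wrist force passes 120 N, or if a joint passes its speed limit or range.

## Working session

There is one attempt and no reset: what is moved stays moved. The work goes in short steps, Python scripts to look and compute and a tool call to move; the robot and the scene stay as the last step left them, time stands still between calls to the robot, and variables do not carry over. Pictures are saved under pics/ and viewed, at most 10 in all, crops included, and the job is handed in when it is done.

Besides the shell and the picture viewer there is one more tool, called after "Emit:" as name(argument=value, ...), one argument or row to a line, values as JSON. carry_out: Moves the arm, as the interface text tells. Its arguments: {"type":"object","properties":{"targets":{"type":"array","items":{"type":"array","items":{"type":"array","items":{"type":"number"}}}},"grip_force":{"type":"number"}},"required":["targets"]}

```bash
mkdir -p pics; cat > h.py <<'E'
import numpy as np,cv2
from plant import arm
def snap(n,f):
    d=arm.grab_frame(n); cv2.imwrite(f'pics/{f}.png',d['pixels'][:,:,::-1]); np.save(f'pics/{f}.npy',d,allow_pickle=True); return d
def px(f,u,v,z):
    d=np.load(f'pics/{f}.npy',allow_pickle=True).item() if isinstance(f,str) else f
    R,t=np.array(d['R']),np.array(d['t']); c=-R.T@t
    r=R.T@np.array([(u-d['cx'])/d['fx'],(v-d['cy'])/d['fy'],1]); return c+r*(z-c[2])/r[2]
def proj(f,X):
    d=np.load(f'pics/{f}.npy',allow_pickle=True).item() if isinstance(f,str) else f
    p=np.array(d['R'])@np.array(X)+np.array(d['t']); return d['fx']*p[0]/p[2]+d['cx'],d['fy']*p[1]/p[2]+d['cy']
E
python3 -c "
from h import *
for n in('top','side'):
    d=snap(n,n+'0'); print(n,d['fx'],-np.array(d['R']).T@d['t'],np.round(d['R'],2).tolist())
print(arm.get_obs(),arm.grip_depth)"
```

```text
top 415.77814999214837 [0.36826862 0.0607139  1.33329493] [[0.0, -1.0, -0.0], [-0.99, -0.0, -0.13], [0.13, 0.0, -0.99]]
side 506.7258283941417 [ 0.31283372 -0.89417546  1.12183127] [[0.98, -0.21, -0.01], [-0.15, -0.67, -0.73], [0.14, 0.71, -0.68]]
{'t': 0.1, 'q': array([-1.17354858,  0.50823798, -0.23749114,  1.50100611,  0.12570268,
        1.14888985, -0.15480267]), 'qvel': array([ 0.00091459, -0.00138037, -0.00056663, -0.00105035, -0.00019745,
       -0.00032452,  0.00157694]), 'effort': array([-4.71589272e-03, -6.21844625e+01, -2.19439432e+00, -2.50205112e+01,
        1.25342316e-02,  7.68196449e-03, -3.87713627e-06]), 'eef_pos': array([0.17980318, 0.59840803, 0.40393403]), 'tool_rot': array([-8.90712132e-05,  1.45370975e-01,  9.89376912e-01, -7.72761370e-04]), 'force': array([-0.02362528, -0.06915685, -0.0048901 ]), 'ft_torque': array([-0.02312727,  0.00747302, -0.00210601]), 'grasp_force': 0.0, 'width': 0.9973280954438163} 0.1547
```

View pics/top0.png

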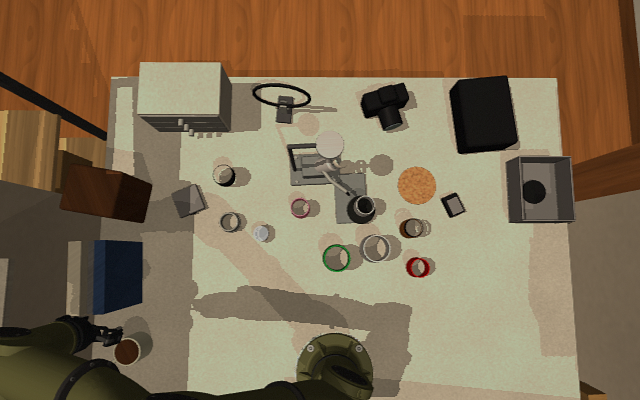

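View pics/side0.png

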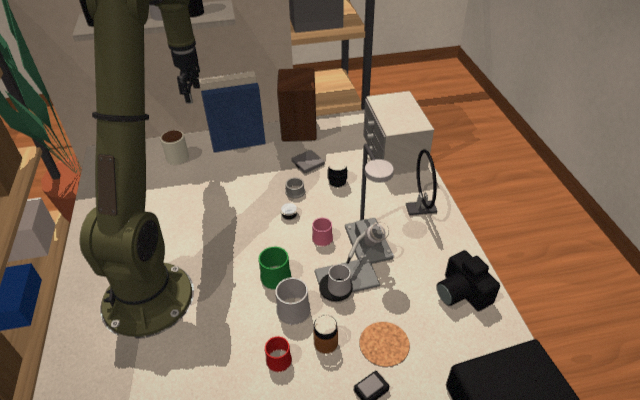

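The top view shows these grey or tube-like pieces:
- small grey tube on the stage (362,207)
- large grey tube (376,248)
- green (336,258), pink (300,208) and red (417,267) tubes
- low grey ring (230,222), probably the adapter
- lens (224,175)

The hood should be the grey tube on the stage. I'll check that in a close crop.

```bash
python3 -c "
from h import *
a=cv2.imread('pics/top0.png')[120:275,180:480]
b=cv2.imread('pics/side0.png')[150:310,270:420]
a=cv2.resize(a,None,fx=2.66,fy=2.66,interpolation=cv2.INTER_CUBIC)
cv2.imwrite('pics/c1.png',a)
cv2.imwrite('pics/c2.png',cv2.resize(b,None,fx=3.7,fy=3.7,interpolation=cv2.INTER_CUBIC))
for n,u,v,z in [('hoodrim',362,205,.084),('big',376,247,.06),('ring',230,221,.038),('mat',417,185,.004),('lamp',330,145,.318),('jar',411,226,.085),('lens',224,174,.078),('pink',300,208,.05),('white',261,233,.02)]: print(n,px('top0',u,v,z).round(3))
"
```

```text
hoodrim [ 0.507 -0.081  0.084]
big [ 0.381 -0.125  0.06 ]
ring [0.46  0.326 0.038]
mat [ 0.582 -0.268  0.004]
lamp [0.632 0.024 0.318]
jar [ 0.444 -0.227  0.085]
lens [0.601 0.341 0.078]
pink [0.5   0.108 0.05 ]
white [0.424 0.231 0.02 ]
```

View pics/c1.png

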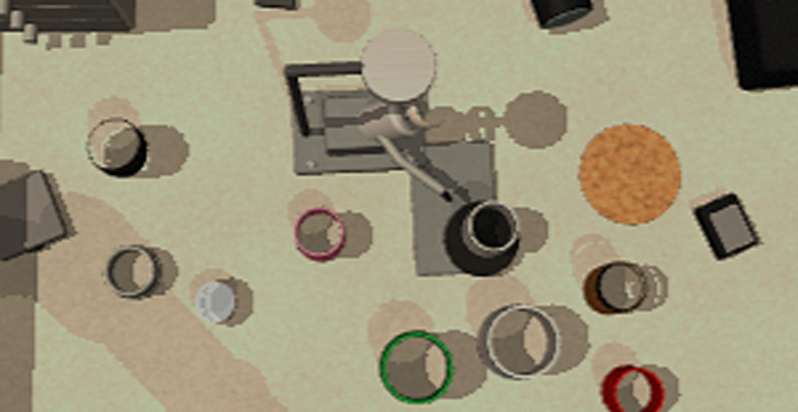

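View pics/c2.png

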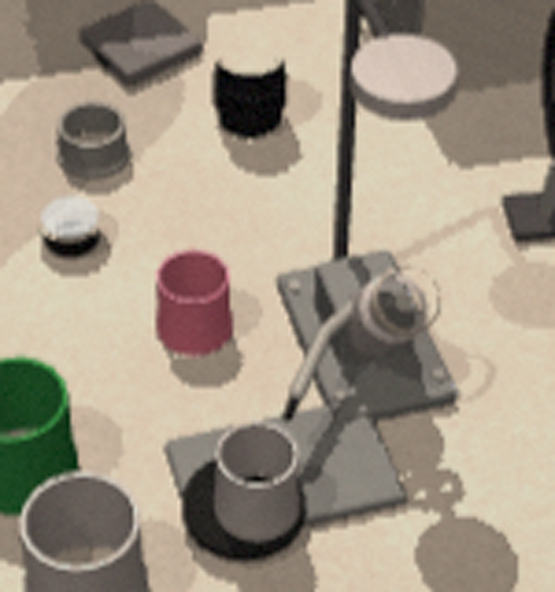

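```bash
cat > fit.py <<'E'
from h import *
from scipy.optimize import least_squares
T=[((417,275),(.02,.18,.012)),((495,142),(-.08,.02,.012)),((297,92),(.16,-.05,.016)),((295,174),(.16,.05,.016)),((482,238),(-.06,.14,.022)),((398,65),(.042,0,.318))]
S=[((407,497),(-.08,.02,.012)),((167,440),(.02,.18,.012)),((278,283),(.16,.05,.016)),((390,252),(.16,-.05,.016)),((455,403),(0,-.05,.016))]
obs=[('top0',180+u/2.66,120+v/2.66,X) for (u,v),X in T]+[('side0',270+u/3.7,150+v/3.7,X) for (u,v),X in S]
D={n:np.load(f'pics/{n}.npy',allow_pickle=True).item() for n in('top0','side0')}
def W(p,X):
    c,s=np.cos(p[2]),np.sin(p[2]); return np.array([p[0]+c*X[0]-s*X[1],p[1]+s*X[0]+c*X[1],X[2]])
def res(p): return np.concatenate([np.array(proj(D[n],W(p,X)))-(u,v) for n,u,v,X in obs])
r=least_squares(res,[.63,-.02,1.57],loss='soft_l1'); p=r.x
if __name__=='__main__':
    print(p,res(p).reshape(-1,2).round(1).tolist())
    for n,X in dict(head=(0,0,.135),stage=(-.06,.14,.022),lamp=(.042,0,.3),upright=(.145,0,.3)).items(): print(n,W(p,X).round(4))
    # side rim centres
    print('hood',px('side0',270+257/3.7,150+455/3.7,.084)); print('adapter',px('side0',270+92/3.7,150+125/3.7,.038)); print('mat side',px('side0',385,343.5,.004))
E
python3 fit.py
```

```text
[ 0.636133   -0.02073604  1.61333195] [[0.1, 0.1], [-0.5, -0.6], [-1.1, -0.5], [0.6, -0.8], [0.5, 0.2], [1.6, -0.5], [-0.8, 0.9], [-2.1, 0.3], [-1.2, -2.0], [0.0, 0.2], [0.6, -1.8]]
head [ 0.6361 -0.0207  0.135 ]
stage [ 0.4988 -0.0866  0.022 ]
lamp [0.6343 0.0212 0.3   ]
upright [0.63   0.1241 0.3   ]
hood [ 0.51049376 -0.09304541  0.084     ]
adapter [0.46242569 0.3284391  0.038     ]
mat side [ 0.58478751 -0.26990641  0.004     ]
```

The crop confirms the hood: the small grey tube on the black stage, top-crop (490,225). The adapter is the flanged grey ring at (133,270). I'll move above the hood for a wrist look.

Emit:
carry_out(
  targets=[
    [[0,0,-0.3,0.08,-0.15,0,0],[0,0,-0.6,0.12,-0.25,0,0],[0,0,-0.9,0.16,-0.35,0,0],[0,0,-1.2,0.2,-0.45,0,0],[0,0,-1.5,0.25,-0.55,0,0],[0,0,-1.8,0.29,-0.62,0,0],[0,0,-2.07,0.327,-0.684,-0.02,0],[0,0,-2.07,0.327,-0.684,-0.02,0],[0,0,-2.07,0.327,-0.684,-0.02,0],[0,0,-2.07,0.327,-0.684,-0.02,0],[0,0,-2.07,0.327,-0.684,-0.02,0],[0,0,-2.07,0.327,-0.684,-0.02,0],[0,0,-2.07,0.327,-0.684,-0.02,0],[0,0,-2.07,0.327,-0.684,-0.02,0],[0,0,-2.07,0.327,-0.684,-0.02,0],[0,0,-2.07,0.327,-0.684,-0.02,0],[0,0,-2.07,0.327,-0.684,-0.02,0],[0,0,-2.07,0.327,-0.684,-0.02,0],[0,0,-2.07,0.327,-0.684,-0.02,0],[0,0,-2.07,0.327,-0.684,-0.02,0]],
  ],
  grip_force=30,
)

```text
t: 2.1
eef_pos: [0.5066, -0.0838, 0.3848]
tool_rot: [-0.0, 0.924, 0.381, 0.0]
force: [0.2, 0.3, 0.2]
width: 0.998
grasp_force: 0.0
```

```bash
cat >> h.py <<'E'
from scipy.spatial.transform import Rotation as Ro
def wsnap(f):
    o=arm.get_obs(); d=arm.grab_frame('wrist')
    q=o['tool_rot']; M=np.eye(4); M[:3,:3]=Ro.from_quat([q[1],q[2],q[3],q[0]]).as_matrix(); M[:3,3]=o['eef_pos']
    C=M@np.array(d['T_tool_cam']); d['R']=C[:3,:3].T; d['t']=-C[:3,:3].T@C[:3,3]
    cv2.imwrite(f'pics/{f}.png',d['pixels'][:,:,::-1]); np.save(f'pics/{f}.npy',d,allow_pickle=True)
    print(o['eef_pos'].round(4),q.round(4),o['q'].round(2),'cam',C[:3,3].round(3))
    return d
E
python3 -c "
from h import *
wsnap('w1')
from fit import p,W
for X in [(.507,-.085,.084),W(p,(-.06,.14,.022))]: print(proj('w1',X))"
```

```text
[ 0.5066 -0.0838  0.3848] [-4.000e-04  9.244e-01  3.813e-01  2.000e-04] [-0.2   0.38  0.46  1.83 -0.2   0.98 -0.45] cam [ 0.559 -0.031  0.353]
(np.float64(319.22718727440395), np.float64(191.90054088036914))
(np.float64(315.1532450658303), np.float64(183.89913910040045))
```

View pics/w1.png

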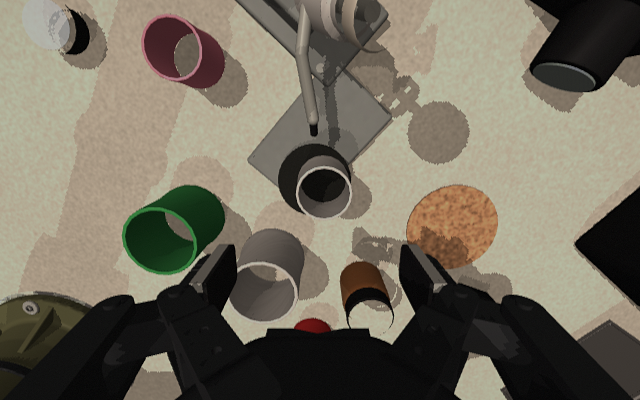

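The hood rim is centred near (324,193), the stage disc near (315,182) and the mat near (452,227). The nozzle points straight up-image from the stage, so the fingers will close across it.

```bash
python3 -c "
from h import *
print('hood',px('w1',324,193,.084)); print('mat',px('w1',452.5,227,.004)); print('stage',px('w1',315.5,182,.022)); print('nozzle',px('w1',314,130,.055))
d=np.load('pics/w1.npy',allow_pickle=True).item()
im=cv2.cvtColor(d['pixels'],cv2.COLOR_RGB2HSV); m=cv2.inRange(im,(5,90,90),(25,255,255)); 
n,l,s,c=cv2.connectedComponentsWithStats(m)
i=1+s[1:,4].argmax(); print(s[i],c[i])
t=np.load('pics/top0.npy',allow_pickle=True).item(); im=cv2.cvtColor(t['pixels'],cv2.COLOR_RGB2HSV); m=cv2.inRange(im,(5,90,90),(25,255,255)); m[:150]=0;m[220:]=0;m[:,:380]=0;m[:,450:]=0;M=cv2.moments(m,True);u,v=M['m10']/M['m00'],M['m01']/M['m00'];print(u,v,px('top0',u,v,.004))
"
```

```text
hood [ 0.50958044 -0.08923112  0.084     ]
mat [ 0.58424753 -0.26438642  0.004     ]
stage [ 0.50081598 -0.08525086  0.022     ]
nozzle [ 0.54522904 -0.03939974  0.055     ]
[ 406  185   92   84 5621] [453.30528376 224.81907134]
416.39122807017543 185.20877192982456 [ 0.58085008 -0.26649271  0.004     ]
```

Emit:
carry_out(
  targets=[
    [[0,0,0,0.002,-0.003,-0.03,0],[0,0,0,0.002,-0.003,-0.06,0],[0,0,0,0.002,-0.003,-0.09,0],[0,0,0,0.002,-0.003,-0.11,0],[0,0,0,0.002,-0.003,-0.13,0],[0,0,0,0.002,-0.003,-0.145,0],[0,0,0,0.002,-0.003,-0.155,0],[0,0,0,0.002,-0.003,-0.163,0],[0,0,0,0.002,-0.003,-0.163,0],[0,0,0,0.002,-0.003,-0.163,0],[0,0,0,0.002,-0.003,-0.163,1],[0,0,0,0.002,-0.003,-0.163,1],[0,0,0,0.002,-0.003,-0.163,1],[0,0,0,0.002,-0.003,-0.163,1],[0,0,0,0.002,-0.003,-0.163,1],[0,0,0,0.002,-0.003,-0.163,1],[0,0,0,0.002,-0.003,-0.163,1],[0,0,0,0.002,-0.003,-0.163,1],[0,0,0,0.002,-0.003,-0.163,1],[0,0,0,0.002,-0.003,-0.163,1]],
  ],
  grip_force=30,
)

```text
t: 4.15
eef_pos: [0.509, -0.0885, 0.2224]
tool_rot: [0.0, 0.925, 0.38, 0.001]
force: [-0.2, 0.3, 5.9]
width: 0.67
grasp_force: 30.9
```

Emit:
carry_out(
  targets=[
    [[0,0,0,0,0,0.01,1],[0,0,0,0,0,0.03,1],[0,0,0,0,0,0.06,1],[0,0,0,0,0,0.08,1],[0,0,0,0.01,-0.02,0.09,1],[0,0,0,0.02,-0.05,0.09,1],[0,0,0,0.035,-0.085,0.09,1],[0,0,0,0.05,-0.12,0.09,1],[0,0,0,0.062,-0.15,0.09,1],[0,0,0,0.07,-0.168,0.08,1],[0,0,0,0.074,-0.178,0.06,1],[0,0,0,0.074,-0.178,0.04,1],[0,0,0,0.074,-0.178,0.02,1],[0,0,0,0.074,-0.178,0.005,1],[0,0,0,0.074,-0.178,-0.006,1],[0,0,0,0.074,-0.178,-0.012,1],[0,0,0,0.074,-0.178,-0.015,1],[0,0,0,0.074,-0.178,-0.017,1],[0,0,0,0.074,-0.178,-0.017,1],[0,0,0,0.074,-0.178,-0.017,1]],
  ],
)

```text
t: 6.15
eef_pos: [0.583, -0.2665, 0.2052]
tool_rot: [0.0, 0.925, 0.38, 0.0]
force: [-0.7, 0.3, -1.6]
width: 0.669
grasp_force: 33.0
```

```bash
python3 -c "
from h import *
a=snap('side','s1')['pixels'][230:400,240:470,::-1]; cv2.imwrite('pics/s1c.png',cv2.resize(a,None,fx=3,fy=3)); o=arm.get_obs(); print(o['force'],o['eef_pos'],o['grasp_force'])"
```

```text
[ 0.30054506  1.01742893 -1.28937389] [ 0.58297797 -0.26649802  0.2052238 ] 33.03865546826273
```

View pics/s1c.png

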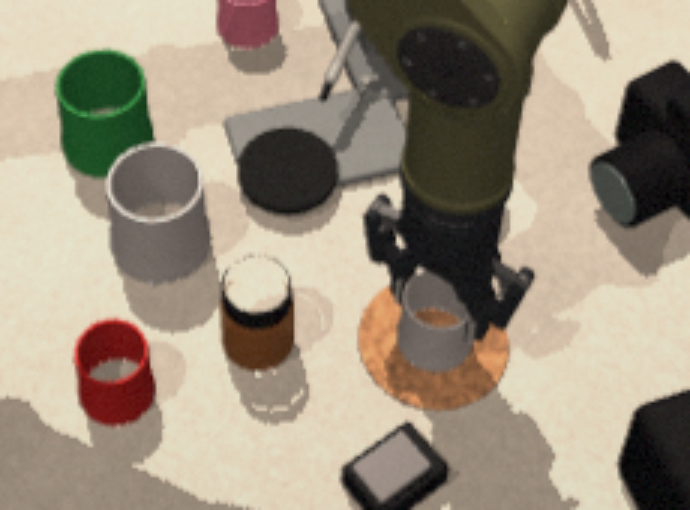

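The hood is centred on the mat, still held. I'll lower it the last 1–2 mm, release and rise.

Emit:
carry_out(
  targets=[
    [[0,0,0,0,0,-0.001,1],[0,0,0,0,0,-0.0015,1],[0,0,0,0,0,-0.0015,1],[0,0,0,0,0,-0.0015,0],[0,0,0,0,0,-0.0015,0],[0,0,0,0,0,-0.0015,0],[0,0,0,0,0,-0.0015,0],[0,0,0,0,0,-0.0015,0],[0,0,0,0,0,-0.0015,0],[0,0,0,0,0,0.01,0],[0,0,0,0,0,0.03,0],[0,0,0,0,0,0.06,0],[0,0,0,0,0,0.1,0],[0,0,0,-0.02,0.02,0.14,0],[0,0,0,-0.05,0.05,0.17,0],[0,0,0,-0.08,0.09,0.18,0],[0,0,0,-0.11,0.13,0.18,0],[0,0,0,-0.13,0.17,0.18,0],[0,0,0,-0.13,0.2,0.18,0],[0,0,0,-0.13,0.2,0.18,0]],
  ],
)

```text
t: 8.2
eef_pos: [0.4522, -0.0625, 0.3856]
tool_rot: [-0.001, 0.924, 0.383, 0.001]
force: [-0.0, -0.3, 0.4]
width: 0.997
grasp_force: 0.0
```

Emit:
carry_out(
  targets=[
    [[0,0,0,0,0.04,0,0],[0,0,0,0,0.08,0,0],[0,0,0,0,0.12,0,0],[0,0,0,0,0.16,0,0],[0,0,0,0,0.2,0,0],[0,0,0,0,0.24,0,0],[0,0,0,0.004,0.28,0,0],[0,0,0,0.008,0.32,0,0],[0,0,0,0.008,0.36,-0.02,0],[0,0,0,0.008,0.385,-0.05,0],[0,0,0,0.008,0.393,-0.08,0],[0,0,0,0.008,0.393,-0.08,0],[0,0,0,0.008,0.393,-0.08,0],[0,0,0,0.008,0.393,-0.08,0]],
  ],
)

```text
t: 9.6
eef_pos: [0.4619, 0.3254, 0.3066]
tool_rot: [0.0, 0.925, 0.379, 0.001]
force: [-0.1, -1.0, 0.7]
width: 1.002
grasp_force: 0.0
```

```bash
python3 -c "
from h import *
wsnap('w2'); snap('side','s2'); snap('top','t2')
print(proj('w2',(.461,.327,.038)))
a=cv2.imread('pics/w2.png'); b=cv2.imread('pics/s2.png')[230:400,280:460]
c=np.zeros((400+170*1,640,3),np.uint8); c[:400]=a; c[400:,:180]=b
t=cv2.imread('pics/t2.png')[130:300,280:480]; c[400:,200:400]=t
cv2.imwrite('pics/w2c.png',c)
print('stage side',px('s1',336,286.7,.022))"
```

```text
[0.4619 0.3254 0.3066] [0.     0.9254 0.3791 0.0013] [-0.85  0.53  0.3   1.8  -0.2   0.84 -1.25] cam [0.514 0.378 0.275]
(np.float64(315.67203054095233), np.float64(200.94614866420198))
stage side [ 0.5025956  -0.08836478  0.022     ]
```

View pics/w2c.png

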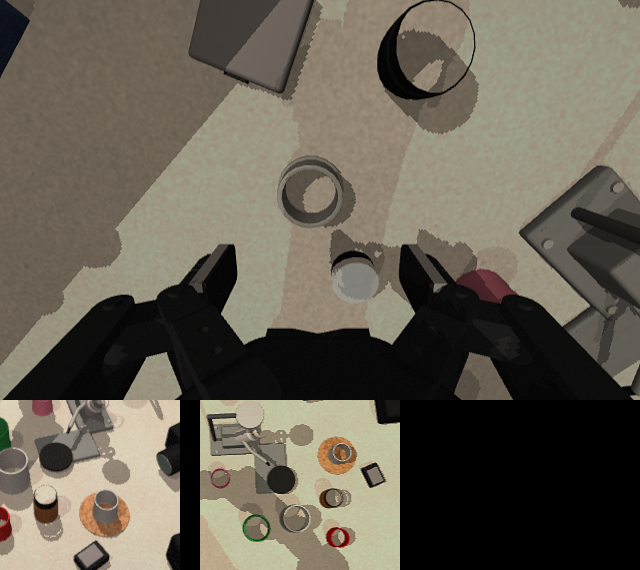

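The hood stands upright in the middle of the mat, and the stage is clear. The adapter's rim is centred near (310,196). The eyecup is at (352,275), clear of the finger line.

```bash
python3 -c "
from h import *
print('adapter',px('w2',310,196,.038))
for f,(x0,y0,x1,y1) in dict(t2=(464-0,0,0,0),).items(): pass
for f,b in dict(t2=(335,190,385,230),s2=(310,270,360,305)).items():
    g=cv2.cvtColor(cv2.imread(f'pics/{f}.png'),cv2.COLOR_BGR2GRAY); m=np.zeros_like(g); m[b[1]:b[3],b[0]:b[2]]=(g[b[1]:b[3],b[0]:b[2]]<45)
    n,l,s,c=cv2.connectedComponentsWithStats(m); i=1+s[1:,4].argmax(); print(f,s[i],c[i],px(f,*c[i],.021), px(f,s[i][0]+s[i][2]/2-.5,s[i][1]+s[i][3]/2-.5,.021))
"
```

```text
adapter [0.4607516  0.33383972 0.038     ]
t2 [347 196  28  28 602] [360.7641196  209.41694352] [ 0.49973012 -0.08386352  0.021     ] [ 0.49946219 -0.08302357  0.021     ]
s2 [320 273  33  28 731] [335.52120383 286.63337893] [ 0.50156604 -0.08713863  0.021     ] [ 0.50291687 -0.08698809  0.021     ]
```

Emit:
carry_out(
  targets=[
    [[0,0,0,0,0.0045,-0.03,0],[0,0,0,0,0.0045,-0.06,0],[0,0,0,0,0.0045,-0.085,0],[0,0,0,0,0.0045,-0.1,0],[0,0,0,0,0.0045,-0.11,0],[0,0,0,0,0.0045,-0.118,0],[0,0,0,0,0.0045,-0.12,0],[0,0,0,0,0.0045,-0.12,0],[0,0,0,0,0.0045,-0.12,0.3],[0,0,0,0,0.0045,-0.12,1],[0,0,0,0,0.0045,-0.12,1],[0,0,0,0,0.0045,-0.12,1],[0,0,0,0,0.0045,-0.12,1],[0,0,0,0,0.0045,-0.12,1],[0,0,0,0,0.0045,-0.12,1],[0,0,0,0,0.0045,-0.12,1],[0,0,0,0,0.0045,-0.12,1],[0,0,0,0,0.0045,-0.12,1]],
  ],
  grip_force=40,
)

```text
t: 11.55
eef_pos: [0.4614, 0.3309, 0.186]
tool_rot: [-0.0, 0.925, 0.38, 0.001]
force: [0.3, -2.2, 6.6]
width: 0.713
grasp_force: 41.6
```

Emit:
carry_out(
  targets=[
    [[0,0,0,0,0,0.01,1],[0,0,0,0,0,0.035,1],[0,0,0,0,0,0.07,1],[0,0,0,0,0,0.11,1],[0,0,0,0,-0.015,0.135,1],[0,0,0,0,-0.045,0.14,1],[0,0,0,0,-0.08,0.14,1],[0,0,0,0,-0.12,0.14,1],[0,0,0,0,-0.16,0.14,1],[0,0,0,0,-0.2,0.14,1],[0,0,0,0.005,-0.24,0.14,1],[0,0,0,0.01,-0.28,0.14,1],[0,0,0,0.015,-0.32,0.14,1],[0,0,0,0.02,-0.355,0.14,1],[0,0,0,0.03,-0.385,0.14,1],[0,0,0,0.036,-0.405,0.14,1],[0,0,0,0.0395,-0.417,0.13,1],[0,0,0,0.0395,-0.417,0.11,1],[0,0,0,0.0395,-0.417,0.09,1],[0,0,0,0.0395,-0.417,0.09,1]],
  ],
)

```text
t: 13.55
eef_pos: [0.4994, -0.0857, 0.2732]
tool_rot: [-0.001, 0.925, 0.38, -0.002]
force: [-0.3, -0.4, -2.0]
width: 0.713
grasp_force: 44.1
```

Emit:
carry_out(
  targets=[
    [[0,0,0,0,0,-0.02,1],[0,0,0,0,0,-0.04,1],[0,0,0,0,0,-0.053,1],[0,0,0,0,0,-0.06,1],[0,0,0,0,0,-0.064,1],[0,0,0,0,0,-0.067,1],[0,0,0,0,0,-0.067,1],[0,0,0,0,0,-0.067,1],[0,0,0,0,0,-0.067,1]],
  ],
)

```text
t: 14.45
eef_pos: [0.5006, -0.086, 0.2082]
tool_rot: [0.0, 0.925, 0.38, 0.001]
force: [0.7, 0.6, 2.1]
width: 0.714
grasp_force: 44.6
```

```bash
python3 -c "
from h import *
a=snap('side','s3')['pixels'][220:340,270:430,::-1]; b=snap('top','t3')['pixels'][130:250,280:440,::-1]; cv2.imwrite('pics/s3c.png',cv2.resize(np.vstack([a,b]),None,fx=2.5,fy=2.5,interpolation=cv2.INTER_CUBIC))"
```

```text
(no output)
```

View pics/s3c.png

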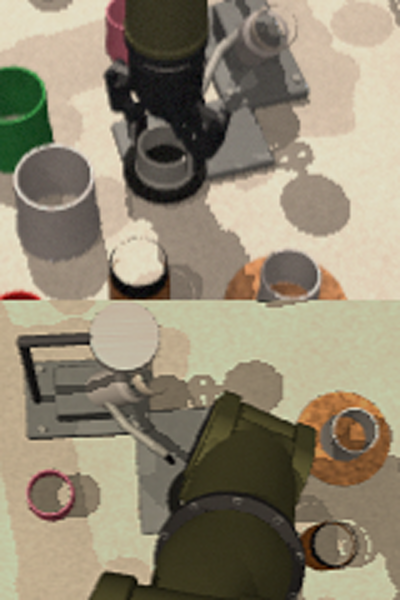

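The adapter is on the stage, centred, with a contact force of about +2 N. Next I'll release it and rise.

Emit:
carry_out(
  targets=[
    [[0,0,0,0,0,0,0],[0,0,0,0,0,0,0],[0,0,0,0,0,0,0],[0,0,0,0,0,0,0],[0,0,0,0,0,0,0],[0,0,0,0,0,0,0],[0,0,0,0,0,0.01,0],[0,0,0,0,0,0.03,0],[0,0,0,0,0,0.06,0],[0,0,0,0,-0.01,0.1,0],[0,0,0,0.01,-0.04,0.13,0],[0,0,0,0.03,-0.07,0.16,1],[0,0,0,0.06,-0.1,0.17,1],[0,0,0,0.08,-0.12,0.17,1],[0,0,0,0.1,-0.134,0.17,1],[0,0,0,0.1,-0.134,0.17,1],[0,0,0,0.1,-0.134,0.17,1]],
  ],
)

```text
t: 16.25
eef_pos: [0.6, -0.22, 0.3777]
tool_rot: [-0.0, 0.925, 0.38, -0.0]
force: [-0.3, -0.1, -0.1]
width: 0.002
grasp_force: 0.0
```

```bash
python3 -c "
from h import *
from fit import p,W
o=arm.get_obs();q=o['tool_rot'];print(o['eef_pos'],o['q'].round(2))
R0=Ro.from_quat([q[1],q[2],q[3],q[0]])
out=np.array([np.cos(p[2])*-.5736,np.sin(p[2])*-.5736,.8192]); head=W(p,(0,0,.135)); print('out',out)
y=Ro.from_rotvec([0,0,-1.3]); 
z=(y*R0).apply([0,0,1]); ax=np.cross(z,-out); ax/=np.linalg.norm(ax); a=np.arccos(z@-out)
R=Ro.from_rotvec(ax*a); print('tilt after yaw',(ax*a).round(3),'full',(R*y).as_rotvec().round(3))
for s in(.08,.02,0): print(s,(head+(.173+s)*out).round(4))
wsnap('w3'); snap('top','t4'); snap('side','s4')
a=cv2.imread('pics/t4.png')[110:270,280:480]; b=cv2.imread('pics/s4.png')[190:350,290:490]
cv2.imwrite('pics/t4c.png',cv2.resize(np.hstack([a,b]),None,fx=2,fy=2,interpolation=cv2.INTER_CUBIC))
"
```

```text
[ 0.59998822 -0.2199992   0.37769666] [ 0.11  0.57  0.35  1.51 -0.21  1.11 -0.29]
out [ 0.02439108 -0.57308118  0.8192    ]
tilt after yaw [ 0.609  0.026 -0.   ] full [ 0.503  0.417 -1.257]
0.08 [ 0.6423 -0.1657  0.3423]
0.02 [ 0.6408 -0.1313  0.2931]
0 [ 0.6404 -0.1199  0.2767]
[ 0.6    -0.22    0.3777] [-3.000e-04  9.251e-01  3.798e-01 -4.000e-04] [ 0.11  0.57  0.35  1.51 -0.21  1.11 -0.29] cam [ 0.652 -0.167  0.346]
```

View pics/t4c.png

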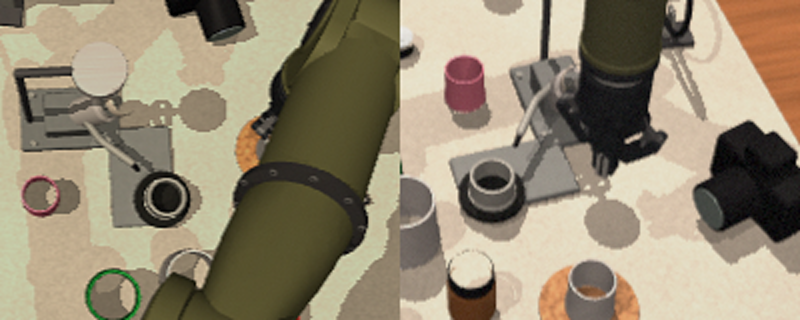

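The adapter sits in the centre of the stage, released. Now I'll yaw and tilt in free air beside the puffer.

Emit:
carry_out(
  targets=[
    [[0,0,-0.13,0,0,0,1],[0,0,-0.26,0,0,0,1],[0,0,-0.39,0,0,0,1],[0,0,-0.52,0,0,0,1],[0,0,-0.65,0,0,0,1],[0,0,-0.78,0,0,0,1],[0,0,-0.91,0,0,0,1],[0,0,-1.04,0,0,0,1],[0,0,-1.17,0,0,0,1],[0,0,-1.3,0,0,0,1],[0.503,0.417,-1.257,0,0,0,1],[0.503,0.417,-1.257,0,0,0,1],[0.503,0.417,-1.257,0,0,0,1],[0.503,0.417,-1.257,0,0,0,1],[0.503,0.417,-1.257,0,0,0,1],[0.503,0.417,-1.257,0,0,0,1],[0.503,0.417,-1.257,0,0,0,1],[0.503,0.417,-1.257,0,0,0,1]],
  ],
)

```text
t: 18.2
eef_pos: [0.6006, -0.2188, 0.3782]
tool_rot: [-0.285, 0.922, -0.244, -0.089]
force: [-0.6, 1.1, 0.0]
width: -0.001
grasp_force: 0.0
```

```bash
python3 -c "
from h import *
from fit import p,W
wsnap('w4'); d=np.load('pics/w4.npy',allow_pickle=True).item()
o=arm.get_obs();q=o['tool_rot'];print(Ro.from_quat([q[1],q[2],q[3],q[0]]).as_matrix().round(3).tolist())
print(proj('w4',W(p,(0,0,.135))), proj('w4',W(p,(.042,0,.3))), proj('w4',W(p,(-.06,.14,.06))))
"
```

```text
[ 0.6006 -0.2188  0.3782] [-0.2854  0.9224 -0.2445 -0.0889] [ 0.2   0.69  0.48  1.41 -0.75  1.58 -1.26] cam [ 0.663 -0.229  0.33 ]
[[0.865, -0.502, -0.024], [-0.4, -0.717, 0.57], [-0.304, -0.483, -0.821]]
(np.float64(276.82214617766135), np.float64(163.34780018033646)) (np.float64(102.86196135612411), np.float64(287.10597029553617)) (np.float64(411.4978315365966), np.float64(218.00508175791936))
```

View pics/w4.png

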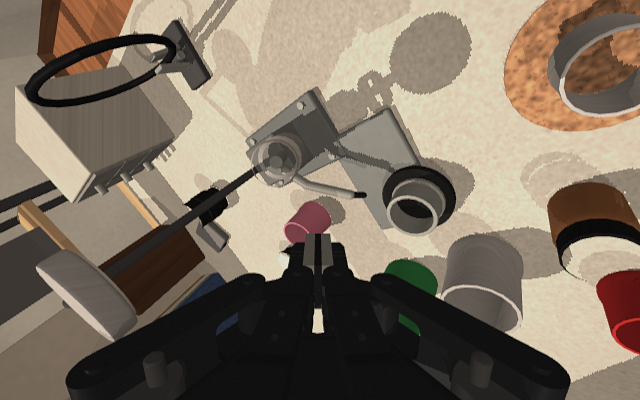

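The plunger head is at about (277,159) against a predicted (277,163), so the fit holds. Next I'll refine the head position and approach along the axis.

```bash
python3 -c "
from h import *
print(px('w4',277,159,.135))"
```

```text
[ 0.63996018 -0.0243597   0.135     ]
```

Emit:
carry_out(
  targets=[
    [[0,0,0,0.015,0.018,-0.012,1],[0,0,0,0.03,0.036,-0.024,1],[0,0,0,0.044,0.053,-0.035,1],[0,0,0,0.044,0.063,-0.049,1],[0,0,0,0.043,0.073,-0.063,1],[0,0,0,0.043,0.082,-0.076,1],[0,0,0,0.043,0.082,-0.076,1],[0,0,0,0.043,0.082,-0.076,1]],
  ],
)

```text
t: 19.05
eef_pos: [0.6436, -0.1374, 0.3014]
tool_rot: [-0.286, 0.922, -0.245, -0.09]
force: [-0.1, -0.1, 0.5]
width: 0.003
grasp_force: 0.0
```

```bash
python3 -c "
from h import *
wsnap('w5'); s=snap('side','s5'); a=cv2.imread('pics/s5.png')[120:320,280:500]; cv2.imwrite('pics/s5c.png',np.hstack([cv2.resize(a,(440,400)),cv2.imread('pics/w5.png')[100:400,150:500][:300,:].repeat(1,0) if 0 else cv2.resize(cv2.imread('pics/w5.png')[100:400,180:450],(360,400))]))"
```

```text
[ 0.6436 -0.1374  0.3014] [-0.2863  0.9219 -0.245  -0.0897] [ 0.09  0.77  0.44  1.48 -0.84  1.41 -1.28] cam [ 0.706 -0.147  0.253]
```

View pics/s5c.png

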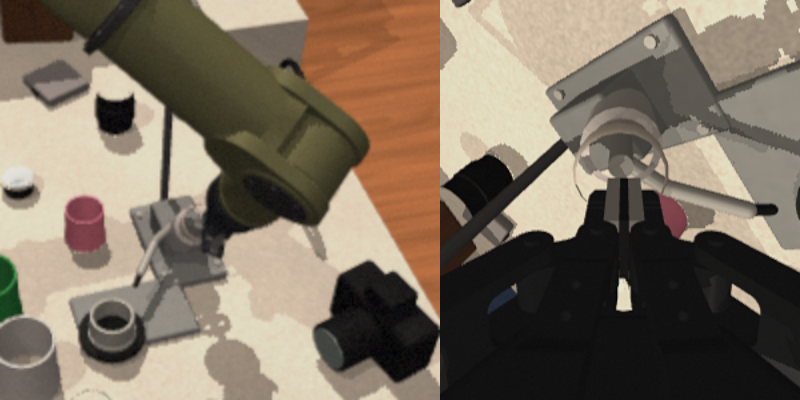

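The closed tips stand about 30 mm out over the plunger head, with the adapter still centred. That view made 11 pictures, one over the limit, so I'll use numbers only from here. First a numeric check that the lamp is unobstructed from above, then the press.

```bash
python3 -c "
from h import *
snap('top','t5'); a=cv2.imread('pics/t5.png').astype(int);b=cv2.imread('pics/t2.png').astype(int)
m=np.abs(a-b).max(2)>40
for v in range(100,200,8): print(v,''.join('#' if m[v:v+8,u:u+8].mean()>.4 else '.' for u in range(270,440,8)))"
```

```text
100 .....................#
108 ....................##
116 .................#####
124 ................######
132 ...........###########
140 ..........############
148 ..........############
156 ..........############
164 ...............#######
172 ...............#######
180 ..............########
188 ...........#..########
196 ......##..############
```

Emit:
carry_out(
  targets=[
    [[0,0,0,0,0.006,-0.008,1],[0,0,0,0,0.011,-0.016,1],[0,0,0,0,0.0155,-0.022,1],[0,0,0,0,0.018,-0.026,1],[0,0,0,0,0.021,-0.03,1],[0,0,0,0,0.021,-0.03,1],[0,0,0,0,0.021,-0.03,1]],
  ],
)

```text
t: 19.9
eef_pos: [0.6431, -0.1171, 0.2721]
tool_rot: [-0.287, 0.922, -0.245, -0.089]
force: [-2.8, -2.0, 4.9]
width: -0.003
grasp_force: 2.4
```

Emit:
carry_out(
  targets=[
    [[0,0,0,0,0.002,-0.003,1],[0,0,0,0,0.004,-0.006,1],[0,0,0,0,0.006,-0.0085,1],[0,0,0,0,0.007,-0.01,1],[0,0,0,0,0.007,-0.01,1]],
  ],
)

```text
t: 20.4
eef_pos: [0.6429, -0.1108, 0.2629]
tool_rot: [-0.286, 0.922, -0.245, -0.089]
force: [-4.8, -2.9, 10.8]
width: 0.004
grasp_force: 5.1
```

Emit:
carry_out(
  targets=[
    [[0,0,0,0,0.001,-0.0015,1],[0,0,0,0,0.002,-0.003,1],[0,0,0,0,0.002,-0.003,1],[0,0,0,0,0.002,-0.003,1]],
  ],
)

```text
t: 20.8
eef_pos: [0.6428, -0.1091, 0.2604]
tool_rot: [-0.287, 0.922, -0.245, -0.089]
force: [-6.0, -4.4, 11.0]
width: -0.0
grasp_force: 6.2
```

Emit:
carry_out(
  targets=[
    [[0,0,0,0,0.001,-0.0015,1],[0,0,0,0,0.002,-0.003,1],[0,0,0,0,0.002,-0.003,1],[0,0,0,0,0.002,-0.003,1]],
  ],
)

```text
t: 21.2
eef_pos: [0.6424, -0.109, 0.2602]
tool_rot: [-0.287, 0.922, -0.246, -0.088]
force: [-10.9, -10.3, 29.8]
width: 0.0
grasp_force: 14.8
```

The force jumped to about 30 N with no further travel, so the plunger is at its stop. Hold for a second, then retract along the axis.

Emit:
carry_out(
  targets=[
    [[0,0,0,0,0,0,1],[0,0,0,0,0,0,1],[0,0,0,0,0,0,1],[0,0,0,0,0,0,1],[0,0,0,0,0,0,1],[0,0,0,0,0,0,1],[0,0,0,0,0,0,1],[0,0,0,0,0,0,1],[0,0,0,0,0,0,1],[0,0,0,0,0,0,1],[0,0,0,0,-0.006,0.008,1],[0,0,0,0,-0.011,0.016,1],[0,0,0,0,-0.017,0.024,1],[0,0,0,0,-0.023,0.033,1],[0,0,0,0,-0.034,0.049,1],[0,0,0,0,-0.046,0.066,1],[0,0,0,0,-0.057,0.082,1],[0,0,0,0,-0.068,0.098,1],[0,0,0,0,-0.068,0.098,1],[0,0,0,0,-0.068,0.098,1]],
  ],
)

```text
t: 23.2
eef_pos: [0.6434, -0.1739, 0.3533]
tool_rot: [-0.287, 0.922, -0.245, -0.089]
force: [-0.3, 0.0, -0.5]
width: 0.003
grasp_force: 0.0
```

```bash
python3 -c "
from h import *
o=arm.get_obs(); print(o['t'],o['force'],o['eef_pos'])
snap('side','s6'); a=cv2.imread('pics/s6.png').astype(int);b=cv2.imread('pics/s4.png').astype(int);m=np.abs(a-b).max(2)>40
for n,X in dict(adapter=(.5005,-.086,.04),hood=(.583,-.266,.035)).items():
    u,v=map(int,proj('s6',X)); print(n,u,v,m[v-20:v+20,u-20:u+20].mean())"
```

```text
23.2 [-0.26175371  0.01292615 -0.53340939] [ 0.64335935 -0.17385615  0.35327167]
adapter 335 281 0.0
hood 384 335 0.090625
```

```bash
python3 -c "
from plant import arm
print(arm.finish_job())"
```

```text
the job is handed in; nothing more can be done
None
```

I handed the job in without a verdict shown: the hood stands on the mat, the adapter is centred on the stage, and the plunger was pressed to its stop, held for about 1 s and released; I viewed 11 pictures, one over the limit of 10.

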